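Rebuild a drill-spindle bearing housing

ROBOT

A 6-joint arm with a two-finger parallel gripper is mounted at the origin on the work surface. World frame = base frame: x ahead of the robot, y to its left, z up, the work surface at z = 0. Lengths are in m, angles in rad, forces in N, time in s.
With the tool pointing down it reaches from about 0.35 to 0.775 m from the base axis. Payload 7.3 kg.
Tool frame: the origin (TCP) lies on the front face of the gripper's body, between the roots of the fingers; the fingertips stand 66 mm ahead of it and the grasp point (between the pads) lies 47 mm ahead of it; z points along the fingers, y is the direction in which the jaws open and shut (so a half turn about z gives the same grasp; the last joint's range is limited). The gripper opens to 92 mm and grips with 3 to 60 N. Pads are 19 mm wide; open, the fingers measure 130 mm over their backs; the gripper's body (75 mm by 190 mm) begins 47 mm behind the grasp point.
Start: joints at [-0.146, 0.342, 1.524, -0, 1.275, -0.146], TCP at [0.525, 0, 0.292] pointing down, gripper open.
Joint ranges: [-2.53, 2.53], [-0.77, 2.02], [0.04, 2.7], [-1, 4.14], [0.28, 2.66], [-3.11, 3.11]. Speed limits (rad/s): [2.57, 2.57, 3.14, 3.14, 3.14, 3.14].

INTERFACE

Orientations are given as [roll, pitch, yaw] about the fixed x, y, z axes, in that order (R = Rz(yaw) Ry(pitch) Rx(roll)).
In Python, from station import env gives the robot as it stands. The module is installed in compiled form; this text tells all that it offers.
- The arm moves only by the tool arm_command, never from a script. Its argument "plan" is one flat list of numbers, 7 for each row, row after row: the shift along the tool's x, y, z as a fraction of full scale, then the turn, a rotation vector about the tool's x, y, z as a fraction of full scale, then the closure, from 0 (fully open) to 1 (shut). A call has 1 to 10 rows; each row is the pose to reach, as a shift and turn from the pose measured when the call began, along the tool's axes at that moment, turning the shorter way round; what a row does not reach only later rows make up. Full scale, the value 1, is 25 cm for a shift and pi rad for a turn. A row lasts 1/8 s, in which the tool goes at most 62.5 mm and 10.7 degrees, less where a joint would pass 70% of its speed; a pose out of reach is approached as far as the arm can. A call with a number of a shift or a turn outside -1 to 1 is refused whole. A call with a gripper value outside its range is refused whole. The fingers move at their own pace and stop on an object; "grip_force" is the grip in N (left out, the last holds). Time passes only in rows, so rows that repeat a pose let the fingers close. It gives the time, the measured TCP pose, the force and the opening at its end, in the units of the state.
- env.state(): the state, without advancing time (a new reading comes with each control period).
- env.camera(name): name is "scene" or "side" or "wrist"; returns the picture (480x640x3 uint8, blue, green, red); there is no depth.
- env.camera_info(name): a dict with "fx", "fy", "cx", "cy" (pixels), "R" (3x3) and "t" (3): a world point X has camera coordinates R X + t. Camera axes: x right, y down, z forward; pixel columns grow to the right and rows downward; lengths in m; the calibration is good to about 2 mm. A picture is of the moment at which its call begins: read the wrist's pose just before it. camera_info takes no time and is no camera call; for the wrist camera it gives the pose at the moment of the call.
- env.hand_in(): hands the job in, once; it reports no verdict.
Trained networks look in the newest picture that a camera, given by its name, has taken for a name from the list of things; names that differ only in an ending like _2 or _b are one class to them, and where a whole thing is asked for, a point or a joint stands for the part that bears it (a point fixed in the world has none). Each returns a list of dicts, best first, with "p" (0 to 1); they miss things now and then, are a little off and sometimes report something else, mostly with a low value. They report only what shows in the picture. A call takes as long as a camera call. They do not tell look-alikes from the thing itself.
- env.cut_out(camera, target): "mask" (480x640 bool, what is visible of it) and "box" ([left, top, right, bottom] in pixels, round what is visible of it).
The state is a dict: "clock": time; "joints": joint angles; "qd": joint speeds; "effort": joint torques, N m; "position": TCP position; "tool_rot": TCP orientation; "contact_force": force on the tool from outside, world axes, zero at the start; "torque": the same for the moment, N m; "opening": finger opening in m.
Only numpy, scipy, OpenCV 4.12 (cv2) and the standard library are available. Lean on these libraries where they do the work, as an engineer would, in place of code of your own. Each camera call takes 0.05 s, during which the arm holds its last target. There are 200 camera calls.

TASK

Rebuild the drill spindle's bearing housing: drop the bearing into the bore first, then the brass spacer, then the red dust shield, each flat on the one below. Then drop in the retaining ring with its two brass pins through the two gaps in the rim, and push its bar round clockwise (seen from above) firmly up to its stop so that it clamps the stack. Leave the oil bottle, the spanner and the loose nut where they are.

Things in the scene. Friction and masses are not known exactly. Their poses are not given: they have to be found in the camera images.
- housing: Fixed green round bearing housing, upright. Origin: centre of its underside, on the table. Flange 92 mm across, 8 mm high; barrel 82 mm outside, rim 67 mm above the table. Bore 55 mm in diameter, its floor 8 mm above the table. Two opposite gaps in the rim are centred on the housing's +x and -x axes, each shown by a white mark and open to a radius of 35 mm for 30 degrees either side.
- mouth (a point): Centre of the housing's rim, 67 mm up. Between the gaps two dark steel ramps overhang, leaving a 56 mm round opening. Like a coarse thread their undersides fall clockwise (seen from above), from 62 mm above the table (32 degrees clockwise of each gap's centre) to 58.4 mm at 85 degrees, then run level to a stop that blocks the pins at about 107. Under them a gallery, radius 35 mm, goes down to 50 mm above the table.
- bearing_mid (a point): Centre (half-way up) of the shielded ball bearing: steel disc with dark centre and dark seal groove, 48 mm in diameter, 14 mm high, 0.15 kg. It lies flat on the table, z up.
- spacer_mid (a point): Centre (half-way up) of the brass spacer: plain ring, 48 mm outside, 36 mm inside, 10 mm high, 0.1 kg. Lies flat on the table, z up.
- shield_mid (a point): Centre (half-way up) of the dust shield: red plastic disc with a small black centre, 48 mm in diameter, 8 mm high, 0.05 kg. Lies flat on the table, z up.
- bar_mid (a point): Middle of the retaining ring's round tommy bar, 10 mm thick, on the ring's axis; x along the bar, z up. Maroon balls 17 mm thick end it, 74 mm from the axis. It is 40 mm above the ring's underside, on two ears (16 to 23 mm from the axis), 11 mm clear above the ring: it can be taken across its middle from above. Dark steel ring: 51 mm in diameter, 24 mm high, 0.18 kg, stands bar upward.
- pin (a point): Ring's brass pin on its +x side, 30 mm from the axis, 16 mm above the underside. Both pins (5.6 mm thick, to radius 33 mm, at +x and -x) lie right under the bar. With the ring lying on the full stack the bar is 80 mm above the table. From the gaps it turns clockwise freely for about 55 to 70 degrees, wedges tight by 85 and meets the stop at about 107; this takes up to 20 N pushed 55 mm out on the bar, and it stays.
- oil_mid (a point): Bystander: yellow oil bottle, 48 mm in diameter, 110 mm tall, standing; point half-way up.
- spanner: Bystander: steel spanner 130 mm long, lying flat across on the robot's side of the housing; origin under it.
- nut: Bystander: loose steel hexagon nut, 30 mm across flats, 16 mm high; origin: centre of its underside.
Not all that is in view belongs to the job. Of the things that look like the housing, take the one that is farthest from the robot's base at the start.

How it is judged:
On the way, in this order (a step that is already met when the one before it is completed fails the run):
1. the bearing lies flat on the floor of the bore, let go (horizontal distance between bearing_mid and housing below 0.005 m and z of bearing_mid in the frame of housing between 0.012 and 0.0175 m and angle between bearing_mid's own z axis and vertical below 0.06 rad and contact force between the fingers and bearing below 0.5 N), for 0.2 s.
2. the spacer lies flat on the bearing, let go (horizontal distance between each of bearing_mid, spacer_mid and housing below 0.005 m and z of bearing_mid in the frame of housing between 0.012 and 0.0175 m and angle between each of bearing_mid, spacer_mid's own z axis and vertical below 0.06 rad and z of spacer_mid in the frame of housing between 0.024 and 0.0295 m and contact force between the fingers and spacer below 0.5 N), for 0.2 s.
3. the red shield lies flat on the spacer, let go (horizontal distance between each of bearing_mid, spacer_mid, shield_mid and housing below 0.005 m and z of bearing_mid in the frame of housing between 0.012 and 0.0175 m and angle between each of bearing_mid, spacer_mid, shield_mid's own z axis and vertical below 0.06 rad and z of spacer_mid in the frame of housing between 0.024 and 0.0295 m and z of shield_mid in the frame of housing between 0.033 and 0.0385 m and contact force between the fingers and shield below 0.5 N), for 0.2 s.
4. the ring lies level on the shield, its pins down through the gaps (horizontal distance between each of bearing_mid, spacer_mid, shield_mid, bar_mid and housing below 0.005 m and z of bearing_mid in the frame of housing between 0.012 and 0.0175 m and angle between each of bearing_mid, spacer_mid, shield_mid, bar_mid's own z axis and vertical below 0.06 rad and z of spacer_mid in the frame of housing between 0.024 and 0.0295 m and z of shield_mid in the frame of housing between 0.033 and 0.0385 m and z of pin in the frame of housing between 0.052 and 0.058 m), for 0.2 s.
5. the ring is turned clockwise under the ramps and clamps the stack (all of step 4 and angle between the x axis of bar_mid and the x axis of housing, either way round above 1 rad and contact force between ring and shield above 4 N), for 0.2 s.
At the end, for the whole second after the job is handed in: Bearing, spacer and shield flat in the bore in that order (each within 5 mm of the axis and 3 mm of its height), ring level on top, turned at least 57 degrees from the gaps under the ramps, pressing the shield with over 4 N, at rest; bystanders within 40 mm of their places, upright bottle (all of step 5 and linear speed of ring below 0.01 m/s and angular speed of ring below 0.1 rad/s); the robot touches nothing.
It fails at once if the oil bottle is moved more than 40 mm (distance of oil_mid from where it was at the start of the episode above 0.04 m).
It fails at once if the spanner is moved more than 40 mm (distance of spanner from where it was at the start of the episode above 0.04 m).
It fails at once if the nut is moved more than 40 mm (distance of nut from where it was at the start of the episode above 0.04 m).
It fails at once if the oil bottle is tipped over (angle between oil_mid's own z axis and vertical above 0.6 rad).
It also fails if it takes over 72 s, if anything falls off the work surface, if the arm or the gripper's body presses on something with over 40 N, if the wrist force passes 120 N, or if a joint passes its speed limit or range.

## Working session

There is one attempt and no reset: what is moved stays moved. The work goes in short steps, Python scripts to look and compute and a tool call to move; the robot and the scene stay as the last step left them, time stands still between calls to the robot, and variables do not carry over. Pictures are saved under pics/ and viewed, on a budget of 10 in all, crops included, one or two more only if the job needs it, and the job is handed in when it is done.

Besides the shell and the picture viewer there is one more tool, called after "Emit:" as name(argument=value, ...) on one line, values as JSON. arm_command: Moves the arm, as the interface text tells. Its arguments: {"type":"object","properties":{"plan":{"type":"array"},"grip_force":{"type":"number"}},"required":["plan"]}

```bash
mkdir -p pics; cat > h.py <<'E'
from station import env
import numpy as np, cv2
def px2w(cam,u,v,z,info=None):
    i=info or env.camera_info(cam); R=np.array(i["R"]);t=np.array(i["t"])
    d=R.T@np.array([(u-i["cx"])/i["fx"],(v-i["cy"])/i["fy"],1.]); c=-R.T@t
    return c+d*(z-c[2])/d[2]
def w2px(cam,X,info=None):
    i=info or env.camera_info(cam); p=np.array(i["R"])@np.array(X)+np.array(i["t"])
    return np.array([i["fx"]*p[0]/p[2]+i["cx"],i["fy"]*p[1]/p[2]+i["cy"]])
E
python3 - <<'E'
from h import *
s=env.state(); print(s)
for c in ["scene","side","wrist"]:
    im=env.camera(c); cv2.imwrite(f"pics/{c}0.png",im)
    i=env.camera_info(c); print(c,-np.array(i["R"]).T@np.array(i["t"]),i["fx"])
    for t in ["housing","bearing_mid","spacer_mid","shield_mid","bar_mid","oil_mid","spanner","nut"]:
        for r in env.cut_out(c,t):
            m=r["mask"]; v,u=np.nonzero(m); print(c,t,round(r["p"],2),np.round(r["box"]),len(u), np.round(px2w(c,u.mean(),v.mean(),0.01),3)[:2] if len(u) else '')
print(env.state()["clock"])
E
```

```text
{'clock': 0.0, 'joints': array([-1.46004864e-01,  3.42753320e-01,  1.52499052e+00, -4.96352635e-05,
        1.27536926e+00, -1.45975507e-01]), 'qd': array([-0.00148693, -0.00084797,  0.00176399,  0.00069096, -0.00076147,
        0.00021124]), 'effort': array([ 7.61924657e-04, -4.31245601e+01, -2.44219762e+01,  7.17750052e-02,
        5.59406646e-02, -1.04314388e-04]), 'position': array([5.24710976e-01, 5.00834705e-05, 2.91538239e-01]), 'tool_rot': array([-3.14008147e+00, -1.74203219e-04,  1.57078133e+00]), 'contact_force': array([ 0.56271767, -0.45791275,  0.39284328]), 'torque': array([ 0.02291341, -0.03013264, -0.01015535]), 'opening': 0.09175826285241837}
scene [0.78569538 0.52266608 0.61929692] 511.2306069353686
scene housing 0.84 [366. 158. 415. 217.] 2220 [ 0.324 -0.143]
scene housing 0.83 [286. 230. 341. 294.] 3020 [ 0.546 -0.028]
scene housing 0.78 [499. 266. 571. 336.] 3923 [0.27  0.198]
scene housing 0.64 [411. 242. 474. 316.] 3530 [0.374 0.101]
scene bearing_mid 0.71 [304. 194. 331. 214.] 418 [ 0.471 -0.164]
scene bearing_mid 0.16 [220. 167. 265. 216.] 894 [ 0.596 -0.243]

[... 1051 characters left out ...]
22483] 417.54809086325935
wrist housing 0.94 [ 93. 277. 177. 341.] 2374 [ 0.336 -0.097]
wrist housing 0.87 [ 69.   2. 214. 135.] 14626 [0.374 0.118]
wrist housing 0.79 [ 1.  0. 58. 10.] 401 [0.291 0.164]
wrist housing 0.68 [367. 388. 419. 426.] 1663 [ 0.597 -0.224]
wrist housing 0.61 [304. 168. 410. 280.] 9505 [ 0.556 -0.018]
wrist bearing_mid 0.45 [254. 341. 286. 351.] 198 [ 0.472 -0.146]
wrist shield_mid 0.75 [377.   1. 418.   9.] 333 [0.584 0.164]
wrist bar_mid 0.67 [365. 387. 420. 429.] 1687 [ 0.598 -0.224]
wrist oil_mid 0.76 [555.  91. 640. 157.] 4767 [0.766 0.071]
wrist spanner 0.6 [192. 158. 249. 297.] 2981 [ 0.432 -0.017]
wrist nut 0.83 [486. 266. 522. 307.] 1086 [ 0.701 -0.08 ]
1.35
```

View pics/scene0.png

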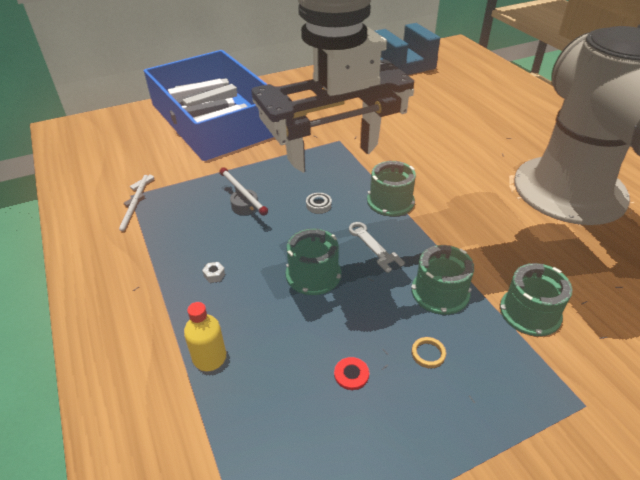

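View pics/wrist0.png

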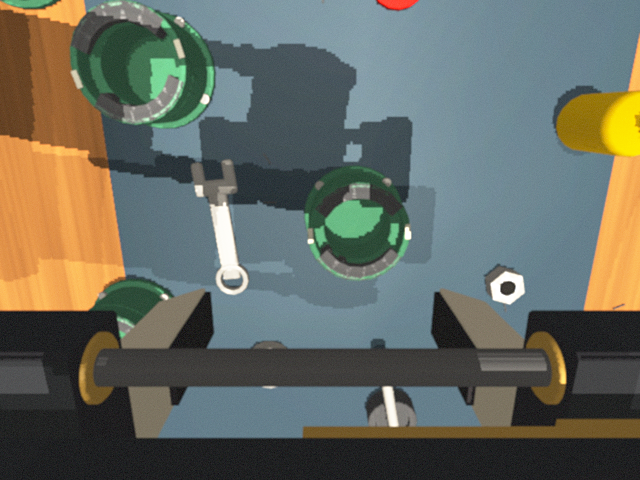

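Four housing look-alikes appear in the scene picture at (313,262), (391,188), (442,278) and (535,298). The one at (313,262), about (0.55,-0.02), is farthest from the base and has the spanner on its robot side. I'll confirm it with a crop, and fit silhouettes for positions.

```bash
cat >> h.py <<'E'
from scipy.optimize import minimize
HOUS=[(.046,0,.008),(.041,.008,.067)]
def sil(cam_info,parts,x,y):
    m=np.zeros((480,640),np.uint8); a=np.linspace(0,2*np.pi,60)
    for r,z0,z1 in parts:
        P=[w2px(None,[x+r*np.cos(t),y+r*np.sin(t),z],cam_info) for z in(z0,z1) for t in a]
        cv2.fillConvexPoly(m,np.round(cv2.convexHull(np.float32(P))*16).astype(np.int32),1,shift=4)
    return m>0
def fit(obs,parts,xy0):
    """obs: list of (info,mask); matches IoU of projected cylinders"""
    def c(p):
        s=0
        for i,m in obs:
            k=sil(i,parts,*p); s+=1-(k&m).sum()/max(1,(k|m).sum())
        return s/len(obs)
    r=minimize(c,xy0,method="Nelder-Mead",options=dict(initial_simplex=[xy0,[xy0[0]+.01,xy0[1]],[xy0[0],xy0[1]+.01]],xatol=2e-4,fatol=1e-4))
    return np.round(r.x,4),round(1-r.fun,3)
def look(cam,target,parts,xy0,tol=.08,z=.01):
    info=env.camera_info(cam); env.camera(cam); best=None
    for r in env.cut_out(cam,target):
        v,u=np.nonzero(r["mask"])
        if len(u)<50: continue
        w=px2w(cam,u.mean(),v.mean(),z,info)[:2]
        if np.hypot(*(w-xy0))<tol: return info,r["mask"].astype(bool),r["p"]
E
python3 - <<'E'
from h import *
T=dict(housing=(HOUS,(.555,-.02)),bearing_mid=([(.024,0,.014)],(.471,-.164)),spacer_mid=([(.024,0,.01)],(.474,.207)),shield_mid=([(.024,0,.008)],(.586,.187)))
for n,(parts,xy) in T.items():
    o=[]
    for c in ["scene","side","wrist"]:
        r=look(c,n,parts,np.array(xy))
        if r:
            print(n,c,fit([r[:2]],parts,xy)); o.append(r[:2])
    print(n,"ALL",fit(o[:2],parts,xy))
w=cv2.imread("pics/wrist0.png")[155:295,290:425]; s=cv2.imread("pics/scene0.png")[150:310,205:350]
cv2.imwrite("pics/crop1.png",np.hstack([cv2.resize(w,(400,415)),cv2.resize(s,(376,415))]))
print(env.state()["clock"])
E
```

```text
housing scene (array([ 0.5539, -0.0113]), np.float64(0.949))
housing side (array([ 0.5553, -0.0099]), np.float64(0.957))
housing wrist (array([ 0.5529, -0.011 ]), np.float64(0.963))
housing ALL (array([ 0.5549, -0.0101]), np.float64(0.949))
bearing_mid scene (array([ 0.4717, -0.1665]), np.float64(0.823))
bearing_mid side (array([ 0.4719, -0.1689]), np.float64(0.82))
bearing_mid wrist (array([ 0.4697, -0.1692]), np.float64(0.096))
bearing_mid ALL (array([ 0.4703, -0.1694]), np.float64(0.819))
spacer_mid scene (array([0.4714, 0.2031]), np.float64(0.542))
spacer_mid ALL (array([0.4714, 0.2031]), np.float64(0.542))
shield_mid scene (array([0.5856, 0.1849]), np.float64(0.908))
shield_mid side (array([0.5862, 0.1837]), np.float64(0.943))
shield_mid wrist (array([0.5857, 0.1853]), np.float64(0.971))
shield_mid ALL (array([0.5867, 0.1844]), np.float64(0.917))
2.55
```

View pics/crop1.png

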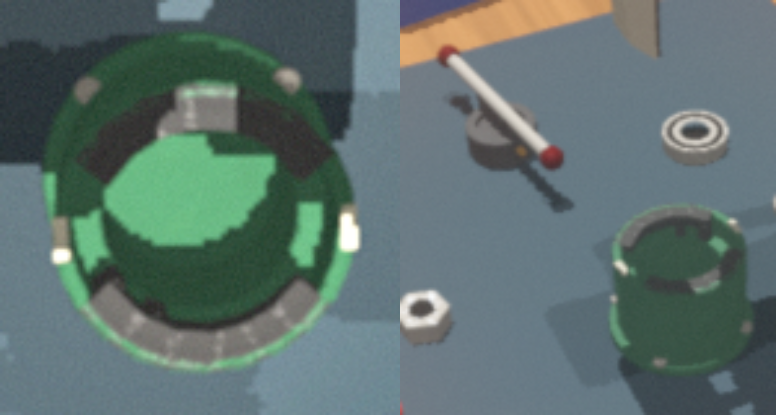

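The crop confirms the farthest housing: empty, with white marks at its left and right, i.e. about ±world x. The bearing is upper right in the scene half, the ring to its left. Hovering over the bearing.

Emit:
arm_command(plan=[-0.224, -0.073, 0.05, 0, 0, 0, 0, -0.448, -0.146, 0.1, 0, 0, 0, 0, -0.672, -0.214, 0.16, 0, 0, 0, 0, -0.672, -0.214, 0.16, 0, 0, 0, 0, -0.672, -0.214, 0.16, 0, 0, 0, 0], grip_force=25)

```text
clock: 3.18
position: [0.4717, -0.1678, 0.2524]
tool_rot: [3.141, -0.0, 1.57]
contact_force: [-0.5, 0.4, 0.1]
opening: 0.0921
```

```bash
python3 - <<'E'
from h import *
s=env.state(); print(s["position"],s["tool_rot"],s["clock"])
P=[(.024,0,.014)]
i,m,p=look("wrist","bearing_mid",P,np.array((.471,-.168)))
print(p,fit([(i,m)],P,(.471,-.168)))
cv2.imwrite("pics/w2.png",env.camera("wrist"))
r=look("wrist","bar_mid",P,np.array((.6,-.235)))
print(r and r[2])
E
```

```text
[ 0.47166212 -0.16783854  0.25239808] [ 3.14122198e+00 -3.96329048e-04  1.56985999e+00] 3.175
0.6 (array([ 0.4692, -0.1704]), np.float64(0.915))
0.92
```

View pics/w2.png

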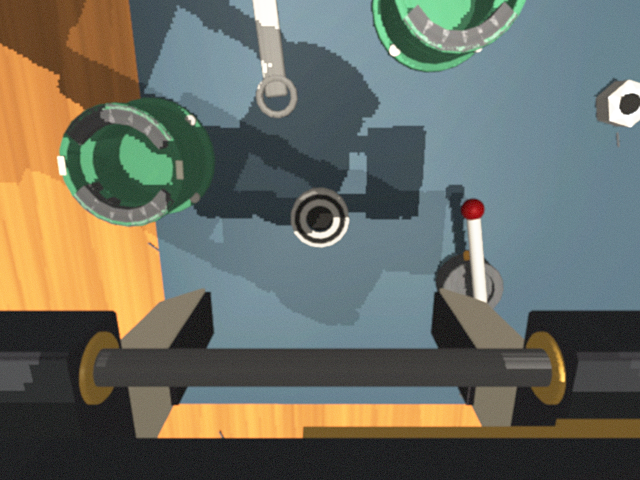

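The bearing is under the jaws in the wrist view at (320,218), and the ring's bar top end is at (473,210). Descending to grasp.

Emit:
arm_command(plan=[-0.01, -0.006, 0.25, 0, 0, 0, 0, -0.01, -0.006, 0.5, 0, 0, 0, 0, -0.01, -0.006, 0.65, 0, 0, 0, 0, -0.01, -0.006, 0.718, 0, 0, 0, 0, -0.01, -0.006, 0.718, 0, 0, 0, 0, -0.01, -0.006, 0.718, 0, 0, 0, 1, -0.01, -0.006, 0.718, 0, 0, 0, 1, -0.01, -0.006, 0.718, 0, 0, 0, 1, -0.01, -0.006, 0.718, 0, 0, 0, 1, -0.01, -0.006, 0.718, 0, 0, 0, 1])

```text
clock: 4.68
position: [0.4706, -0.1695, 0.0732]
tool_rot: [3.141, 0.0, 1.573]
contact_force: [-0.1, 0.6, 2.2]
opening: 0.0472
```

Emit:
arm_command(plan=[0, 0, -0.25, 0, 0, 0, 1, 0, 0, -0.5, 0, 0, 0, 1, 0.2, 0.1, -0.56, 0, 0, 0, 1, 0.4, 0.2, -0.56, 0, 0, 0, 1, 0.6, 0.3, -0.56, 0, 0, 0, 1, 0.634, 0.334, -0.56, 0, 0, 0, 1, 0.634, 0.334, -0.56, 0, 0, 0, 1, 0.634, 0.334, -0.56, 0, 0, 0, 1])

```text
clock: 5.68
position: [0.5531, -0.0119, 0.2129]
tool_rot: [-3.141, 0.001, 1.572]
contact_force: [-0.2, -0.5, -2.4]
opening: 0.0467
```

```bash
python3 - <<'E'
from h import *
s=env.state(); p=s["position"]; print(p,s["tool_rot"],s["opening"],s["clock"])
H=np.array((.554,-.011))
i,m,q=look("wrist","housing",HOUS,H); print(q,fit([(i,m)],HOUS,H))
im=env.camera("wrist"); cv2.imwrite("pics/w3.png",im)
for c in ["wrist","scene","side"]:
  P=[(.024,p[2]-.066-.007,p[2]-.066+.007)]
  r=look(c,"bearing_mid",P,p[:2],z=p[2]-.066)
  if r: print(c,r[2],fit([r[:2]],P,p[:2]))
E
```

```text
[ 0.55307242 -0.01188454  0.21293794] [-3.14128702e+00  5.39212680e-04  1.57161666e+00] 0.04665703099465725 5.675
0.89 (array([ 0.5533, -0.0107]), np.float64(0.714))
wrist 0.93 (array([ 0.5522, -0.0121]), np.float64(0.784))
scene 0.96 (array([ 0.5532, -0.0115]), np.float64(0.72))
side 0.84 (array([ 0.5535, -0.0116]), np.float64(0.659))
```

View pics/w3.png

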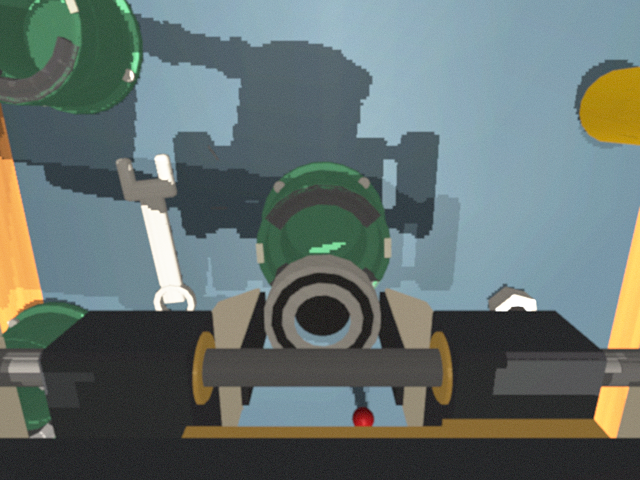

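The bearing hangs level between the fingers at (322,305), with the housing right below. Lowering until it has entered the mouth, then releasing.

Emit:
arm_command(plan=[0.004, 0.003, 0.15, 0, 0, 0, 1, 0.004, 0.003, 0.25, 0, 0, 0, 1, 0.004, 0.003, 0.31, 0, 0, 0, 1, 0.004, 0.003, 0.314, 0, 0, 0, 1, 0.004, 0.003, 0.314, 0, 0, 0, 1, 0.004, 0.003, 0.314, 0, 0, 0, 1])

```text
clock: 6.88
position: [0.555, -0.0101, 0.1358]
tool_rot: [3.139, 0.001, 1.572]
contact_force: [-0.6, -0.2, -1.7]
opening: 0.047
```

Emit:
arm_command(plan=[0, 0, 0, 0, 0, 0, 0, 0, 0, 0, 0, 0, 0, 0, 0, 0, 0, 0, 0, 0, 0, 0, 0, 0, 0, 0, 0, 0, 0, 0, -0.25, 0, 0, 0, 0, 0, 0, -0.5, 0, 0, 0, 0, 0, 0, -0.5, 0, 0, 0, 0])

```text
clock: 7.75
position: [0.5567, -0.0103, 0.2662]
tool_rot: [3.128, 0.002, 1.573]
contact_force: [-0.4, -0.3, -1.3]
opening: 0.0916
```

```bash
python3 - <<'E'
from h import *
s=env.state(); p=s["position"]; print(p,s["tool_rot"],s["opening"],s["clock"])
H=np.array((.554,-.011))
i,m,q=look("wrist","housing",HOUS,H); print(q,fit([(i,m)],HOUS,H))
im=env.camera("wrist"); u,v=w2px("wrist",[.554,-.011,.05]).astype(int)
print(u,v)
cv2.imwrite("pics/w4.png",cv2.resize(im[v-80:v+80,u-90:u+90],None,fx=4,fy=4,interpolation=cv2.INTER_CUBIC))
P=[(.024,.008,.022)]
for c in ["wrist"]:
  for r in env.cut_out(c,"bearing_mid"): print(r["p"],r["box"])
  r=look(c,"bearing_mid",P,H)
  if r: print(c,r[2],fit([r[:2]],P,H))
E
```

```text
[ 0.55670773 -0.01025403  0.26621647] [3.12796166e+00 2.28694330e-03 1.57254158e+00] 0.09162581055356539 7.75
0.76 (array([ 0.5532, -0.0106]), np.float64(0.788))
323 226
0.93 [294.1, 194.1, 351.7, 244.8]
wrist 0.84 (array([ 0.5544, -0.0113]), np.float64(0.839))
```

View pics/w4.png

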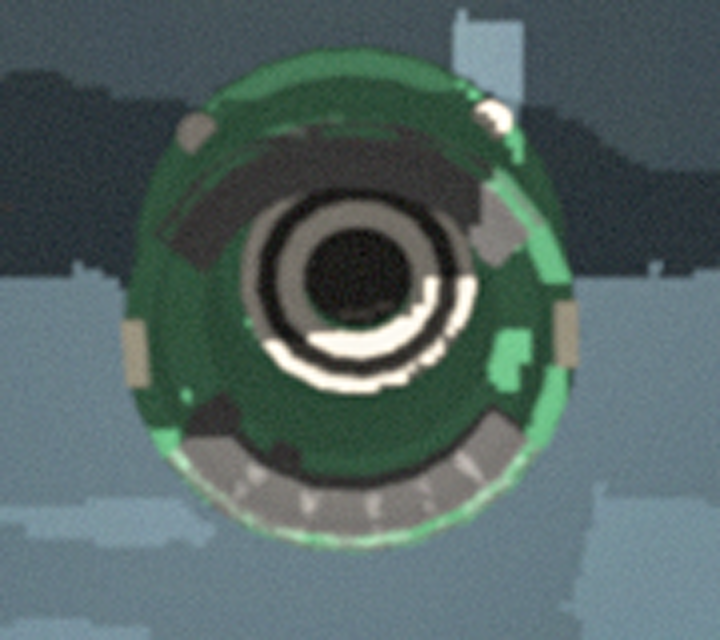

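The bearing is flat in the bore (disc centred at (358,290) in the crop). The white marks at (137,353) and (566,333) give a housing yaw of about +2.7°. Next the spacer.

Emit:
arm_command(plan=[0.22, -0.09, 0.03, 0, 0, 0, 0, 0.44, -0.18, 0.06, 0, 0, 0, 0, 0.66, -0.27, 0.06, 0, 0, 0, 0, 0.854, -0.34, 0.06, 0, 0, 0, 0, 0.854, -0.34, 0.06, 0, 0, 0, 0, 0.854, -0.34, 0.06, 0, 0, 0, 0])

```text
clock: 8.8
position: [0.4687, 0.203, 0.2435]
tool_rot: [-3.14, 0.001, 1.573]
contact_force: [1.3, -1.0, -0.6]
opening: 0.0923
```

```bash
python3 - <<'E'
from h import *
s=env.state(); p=s["position"]; print(p,s["tool_rot"],s["clock"])
P=[(.024,0,.01)]; env.camera("wrist")
i=env.camera_info("wrist")
for r in env.cut_out("wrist","spacer_mid"):
    c,_=cv2.findContours(r["mask"].astype(np.uint8),0,2); m=np.zeros((480,640),np.uint8)
    cv2.fillConvexPoly(m,cv2.convexHull(np.vstack(c)),1)
    v,u=np.nonzero(m); x=px2w("wrist",u.mean(),v.mean(),.005,i)[:2]
    print(r["p"],r["box"],x,fit([(i,m>0)],P,x))
E
```

```text
[0.46869985 0.20304646 0.24347614] [-3.14004289e+00  9.23062347e-04  1.57301365e+00] 8.8
0.7 [297.3, 185.7, 356.7, 245.4] [0.47101564 0.20191125] (array([0.4712, 0.2016]), np.float64(0.948))
```

Emit:
arm_command(plan=[-0.006, 0.01, 0.25, 0, 0, 0, 0, -0.006, 0.01, 0.5, 0, 0, 0, 0, -0.006, 0.01, 0.64, 0, 0, 0, 0, -0.006, 0.01, 0.692, 0, 0, 0, 0, -0.006, 0.01, 0.692, 0, 0, 0, 0, -0.006, 0.01, 0.692, 0, 0, 0, 1, -0.006, 0.01, 0.692, 0, 0, 0, 1, -0.006, 0.01, 0.692, 0, 0, 0, 1, -0.006, 0.01, 0.692, 0, 0, 0, 1, -0.006, 0.01, 0.692, 0, 0, 0, 1])

```text
clock: 10.15
position: [0.4715, 0.2007, 0.0709]
tool_rot: [-3.141, 0.001, 1.571]
contact_force: [-0.0, -0.1, 1.6]
opening: 0.047
```

Emit:
arm_command(plan=[0, 0, -0.25, 0, 0, 0, 1, 0, 0, -0.5, 0, 0, 0, 1, -0.2, 0.08, -0.56, 0, 0, 0, 1, -0.4, 0.16, -0.56, 0, 0, 0, 1, -0.6, 0.24, -0.56, 0, 0, 0, 1, -0.8, 0.32, -0.56, 0, 0, 0, 1, -0.849, 0.332, -0.56, 0, 0, 0, 1, -0.849, 0.332, -0.56, 0, 0, 0, 1, -0.849, 0.332, -0.56, 0, 0, 0, 1])

```text
clock: 11.28
position: [0.5541, -0.0101, 0.2108]
tool_rot: [-3.14, 0.0, 1.572]
contact_force: [-0.9, -0.0, -1.2]
opening: 0.0466
```

```bash
cat >> h.py <<'E'
def hull(m):
    c,_=cv2.findContours(m.astype(np.uint8),0,2); o=np.zeros((480,640),np.uint8)
    cv2.fillConvexPoly(o,cv2.convexHull(np.vstack(c)),1); return o>0
def held(name,h,below):
    s=env.state(); p=s["position"]; print(p,s["tool_rot"],s["opening"],s["clock"])
    zb=p[2]-.066-below; P=[(.024,zb,zb+h)]
    for c in ["wrist","scene","side"]:
        r=look(c,name,P,p[:2],z=zb+h/2)
        if r: print(c,r[2],fit([(r[0],hull(r[1]))],P,p[:2]))
E
python3 -c "
from h import *
held('spacer_mid',.01,.0045)"
```

```text
[ 0.55409994 -0.01007344  0.21078385] [-3.13993724e+00  3.42144223e-06  1.57215127e+00] 0.04655507772380484 11.275
wrist 0.62 (array([ 0.5529, -0.0088]), np.float64(0.858))
scene 0.73 (array([ 0.5553, -0.0071]), np.float64(0.848))
side 0.54 (array([ 0.5581, -0.0113]), np.float64(0.707))
```

Emit:
arm_command(plan=[-0.006, 0.001, 0.15, 0, 0, 0, 1, -0.006, 0.001, 0.25, 0, 0, 0, 1, -0.006, 0.001, 0.3, 0, 0, 0, 1, -0.006, 0.001, 0.304, 0, 0, 0, 1, -0.006, 0.001, 0.304, 0, 0, 0, 1, -0.006, 0.001, 0.304, 0, 0, 0, 1])

```text
clock: 12.32
position: [0.5553, -0.0122, 0.1361]
tool_rot: [3.14, 0.001, 1.572]
contact_force: [0.3, -0.8, 0.0]
opening: 0.0461
```

Emit:
arm_command(plan=[0, 0, 0, 0, 0, 0, 0, 0, 0, 0, 0, 0, 0, 0, 0, 0, 0, 0, 0, 0, 0, 0, 0, 0, 0, 0, 0, 0, 0, 0, -0.25, 0, 0, 0, 0, 0, 0, -0.5, 0, 0, 0, 0, 0, 0, -0.5, 0, 0, 0, 0])

```text
clock: 13.2
position: [0.5572, -0.0124, 0.2664]
tool_rot: [3.13, 0.003, 1.572]
contact_force: [0.5, 0.1, -0.8]
opening: 0.092
```

```bash
python3 - <<'E'
from h import *
s=env.state(); p=s["position"]; print(p,s["tool_rot"],s["opening"],s["clock"])
H=np.array((.554,-.011))
im=env.camera("wrist"); u,v=w2px("wrist",[.554,-.011,.05]).astype(int)
cv2.imwrite("pics/w5.png",cv2.resize(im[v-80:v+80,u-90:u+90],None,fx=4,fy=4,interpolation=cv2.INTER_CUBIC))
P=[(.024,.022,.032)]
r=look("wrist","spacer_mid",P,H)
if r: print(r[2],fit([(r[0],hull(r[1]))],P,H))
E
```

```text
[ 0.55721316 -0.01240126  0.26644016] [3.12957374e+00 2.53413015e-03 1.57225243e+00] 0.09203403579608761 13.2
0.93 (array([ 0.5546, -0.0124]), np.float64(0.885))
```

View pics/w5.png

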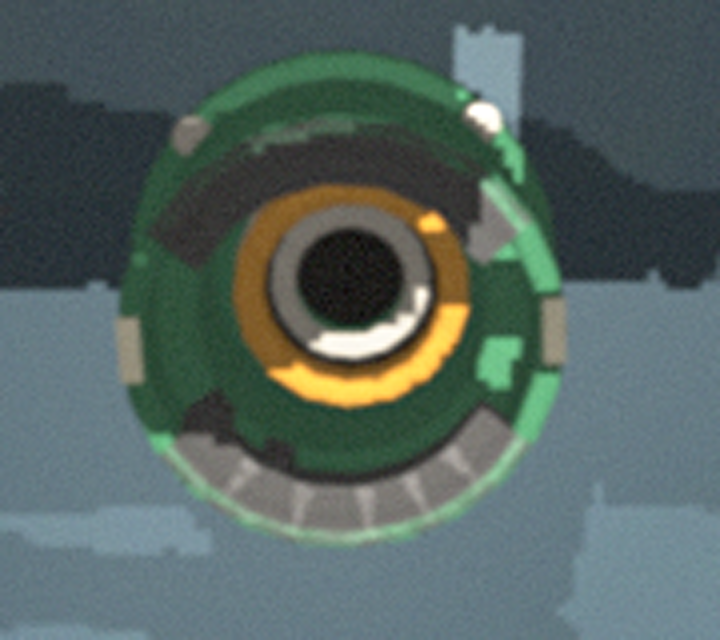

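The spacer is flat on the bearing (ring centred at (352,295)). Now the shield.

Emit:
arm_command(plan=[0.2, 0.03, 0.03, 0, 0, 0, 0, 0.4, 0.06, 0.06, 0, 0, 0, 0, 0.6, 0.1, 0.06, 0, 0, 0, 0, 0.79, 0.115, 0.06, 0, 0, 0, 0, 0.79, 0.115, 0.06, 0, 0, 0, 0, 0.79, 0.115, 0.06, 0, 0, 0, 0])

```text
clock: 14.1
position: [0.5825, 0.1851, 0.2433]
tool_rot: [-3.138, 0.002, 1.573]
contact_force: [-0.5, -1.0, 0.1]
opening: 0.0918
```

```bash
python3 - <<'E'
from h import *
s=env.state(); p=s["position"]; print(p,s["tool_rot"],s["clock"])
P=[(.024,0,.008)]
r=look("wrist","shield_mid",P,np.array((.586,.185)))
print(r[2],fit([(r[0],hull(r[1]))],P,(.586,.185)))
E
```

```text
[0.58247871 0.18508274 0.24333736] [-3.13814819e+00  1.65692506e-03  1.57265918e+00] 14.1
0.7 (array([0.5852, 0.1847]), np.float64(0.973))
```

Emit:
arm_command(plan=[0, 0.012, 0.25, 0, 0, 0, 0, 0, 0.012, 0.5, 0, 0, 0, 0, 0, 0.012, 0.64, 0, 0, 0, 0, 0, 0.012, 0.695, 0, 0, 0, 0, 0, 0.012, 0.695, 0, 0, 0, 0, 0, 0.012, 0.695, 0, 0, 0, 1, 0, 0.012, 0.695, 0, 0, 0, 1, 0, 0.012, 0.695, 0, 0, 0, 1, 0, 0.012, 0.695, 0, 0, 0, 1, 0, 0.012, 0.695, 0, 0, 0, 1], grip_force=18)

```text
clock: 15.45
position: [0.5856, 0.1841, 0.0706]
tool_rot: [-3.14, 0.001, 1.571]
contact_force: [-1.0, -0.5, 1.7]
opening: 0.0466
```

Emit:
arm_command(plan=[0, 0, -0.25, 0, 0, 0, 1, 0, 0, -0.5, 0, 0, 0, 1, -0.2, -0.03, -0.56, 0, 0, 0, 1, -0.4, -0.06, -0.56, 0, 0, 0, 1, -0.6, -0.1, -0.56, 0, 0, 0, 1, -0.781, -0.126, -0.56, 0, 0, 0, 1, -0.781, -0.126, -0.56, 0, 0, 0, 1, -0.781, -0.126, -0.56, 0, 0, 0, 1, -0.781, -0.126, -0.56, 0, 0, 0, 1])

```text
clock: 16.58
position: [0.5544, -0.0098, 0.2108]
tool_rot: [-3.14, 0.001, 1.573]
contact_force: [-0.2, -0.4, -0.4]
opening: 0.0467
```

```bash
python3 -c "
from h import *
held('shield_mid',.008,.0042)"
```

```text
[ 0.55443014 -0.00978798  0.21075061] [-3.13960388e+00  9.04149163e-04  1.57252919e+00] 0.0466843775702702 16.575
wrist 0.74 (array([0.5531, 0.027 ]), np.float64(0.849))
side 0.67 (array([ 0.5564, -0.0107]), np.float64(0.753))
```

The wrist fit of the held shield disagrees with the hand (y 0.027), so I'll look before releasing.

```bash
python3 -c "
from h import *
im=env.camera('wrist')
for r in env.cut_out('wrist','shield_mid'): print(r['p'],r['box'])
cv2.imwrite('pics/w6.png',im[100:460,140:520])"
```

```text
0.62 [265.4, 256.1, 382.9, 344.9]
0.38 [354.5, 413.0, 375.6, 427.5]
```

View pics/w6.png

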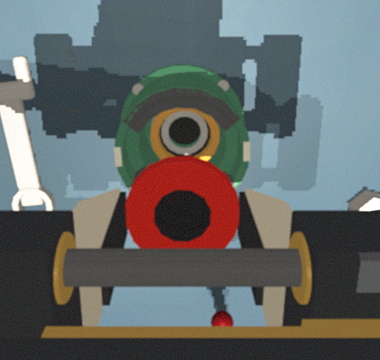

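```bash
python3 -c "
from h import *
p=env.state()['position'];print(p)
for y in (-.0098,-.005,.0,.027):
  m=sil(env.camera_info('wrist'),[(.024,p[2]-.0702,p[2]-.0622)],p[0],y); v,u=np.nonzero(m); print(y,u.min(),u.max(),v.min(),v.max())"
```

```text
[ 0.55435628 -0.01072491  0.2108439 ]
-0.0098 267 384 253 366
-0.005 266 384 242 356
0.0 266 385 230 345
0.027 263 388 163 286
```

The expected outline (top edge 253–256) matches the observed box, so the shield is centred and the fit was simply bad. Releasing it.

Emit:
arm_command(plan=[0, -0.002, 0.15, 0, 0, 0, 1, 0, -0.002, 0.25, 0, 0, 0, 1, 0, -0.002, 0.3, 0, 0, 0, 1, 0, -0.002, 0.305, 0, 0, 0, 1, 0, -0.002, 0.305, 0, 0, 0, 1, 0, -0.002, 0.305, 0, 0, 0, 1])

```text
clock: 17.73
position: [0.5542, -0.0109, 0.1355]
tool_rot: [-3.142, 0.001, 1.571]
contact_force: [-0.4, -0.1, -0.6]
opening: 0.0466
```

Emit:
arm_command(plan=[0, 0, 0, 0, 0, 0, 0, 0, 0, 0, 0, 0, 0, 0, 0, 0, 0, 0, 0, 0, 0, 0, 0, 0, 0, 0, 0, 0, 0, 0, -0.25, 0, 0, 0, 0, 0, 0, -0.5, 0, 0, 0, 0, 0, 0, -0.5, 0, 0, 0, 0])

```text
clock: 18.6
position: [0.5563, -0.011, 0.2659]
tool_rot: [3.131, 0.003, 1.571]
contact_force: [-0.2, 0.8, -0.4]
opening: 0.0919
```

```bash
python3 - <<'E'
from h import *
s=env.state(); p=s["position"]; print(p,s["tool_rot"],s["opening"],s["clock"])
H=np.array((.554,-.011)); P=[(.024,.032,.04)]
r=look("wrist","shield_mid",P,H)
if r:
    print(r[2],fit([(r[0],hull(r[1]))],P,H))
    for z0 in (.032,.04):
        m=sil(r[0],[(.024,z0,z0+.008)],.554,-.011); a=np.nonzero(hull(r[1])); b=np.nonzero(m)
        print(z0,[ (q.min(),q.max()) for q in a],[(q.min(),q.max()) for q in b])
# marks: white blobs near gaps -> yaw
for sg in (1,-1): print(w2px("wrist",[.554+sg*.041,-.011,.06]))
E
```

```text
[ 0.55631461 -0.01095083  0.26592752] [3.1308206  0.00314748 1.57148468] 0.0919442152547063 18.6
0.62 (array([ 0.5534, -0.0111]), np.float64(0.946))
0.032 [(np.int64(190), np.int64(247)), (np.int64(288), np.int64(347))] [(np.int64(187), np.int64(248)), (np.int64(287), np.int64(348))]
0.04 [(np.int64(190), np.int64(247)), (np.int64(288), np.int64(347))] [(np.int64(189), np.int64(251)), (np.int64(286), np.int64(349))]
[379.32259276 228.1616738 ]
[266.87467595 228.11725593]
```

Shield is flat in place (outline matches z 32–40 mm). Now locating the bar.

```bash
python3 - <<'E'
from h import *
im=env.camera("scene"); b,g,r=[im[:,:,k].astype(int) for k in range(3)]
m=((r>70)&(g<.45*r)&(b<.55*r)).astype(np.uint8); m[:150]=0;m[225:]=0;m[:,280:]=0
n,_,st,ce=cv2.connectedComponentsWithStats(m)
W=[]
for k in range(1,n):
    if st[k,4]>8: W.append(px2w("scene",*ce[k],.04)); print(st[k],W[-1])
W=np.array(W)
print(W.mean(0), np.hypot(*(W[1]-W[0])[:2]), np.degrees(np.arctan2(*(W[1]-W[0])[1::-1])))
E
```

```text
[261 207   6   4  17] [ 0.58245605 -0.15786611  0.04      ]Traceback (most recent call last):
  File "<stdin>", line 9, in <module>
IndexError: index 1 is out of bounds for axis 0 with size 1
```

Emit:
arm_command(plan=[-0.22, 0.04, 0.03, 0, 0, 0, 0, -0.44, 0.08, 0.06, 0, 0, 0, 0, -0.66, 0.13, 0.06, 0, 0, 0, 0, -0.88, 0.17, 0.06, 0, 0, 0, 0, -0.89, 0.175, 0.06, 0, 0, 0, 0, -0.89, 0.175, 0.06, 0, 0, 0, 0])

```text
clock: 19.5
position: [0.5969, -0.2326, 0.2428]
tool_rot: [-3.137, -0.001, 1.571]
contact_force: [-0.6, -0.1, 0.3]
opening: 0.0916
```

```bash
python3 - <<'E'
from h import *
s=env.state(); print(s["position"],s["tool_rot"],s["clock"])
for c,roi in (("wrist",(60,300,220,460)),("scene",(150,225,200,280))):
    im=env.camera(c); cv2.imwrite(f"pics/r_{c}.png",im)
    b,g,r=[im[:,:,k].astype(int) for k in range(3)]
    m=((r>60)&(g<.5*r)&(b<.6*r)).astype(np.uint8); k=np.zeros_like(m); k[roi[0]:roi[1],roi[2]:roi[3]]=1; m*=k
    n,_,st,ce=cv2.connectedComponentsWithStats(m); W=[]
    for k in range(1,n):
        if st[k,4]>8: W.append(px2w(c,*(st[k,:2]+st[k,2:4]/2-.5),.04)); print(c,st[k],W[-1])
    if len(W)>1: W=np.array(W); d=W[1]-W[0]; print(W[:2].mean(0),np.hypot(*d[:2]),np.degrees(np.arctan2(d[1],d[0])))
E
```

```text
[ 0.5969309  -0.23263876  0.24283362] [-3.13678902e+00 -1.00506647e-03  1.57079678e+00] 19.5
wrist [294 106  24  23 421] [ 0.5838111  -0.15416192  0.04      ]
scene [221 168   5   4  11] [ 0.61058055 -0.30461202  0.04      ]
```

View pics/r_wrist.png

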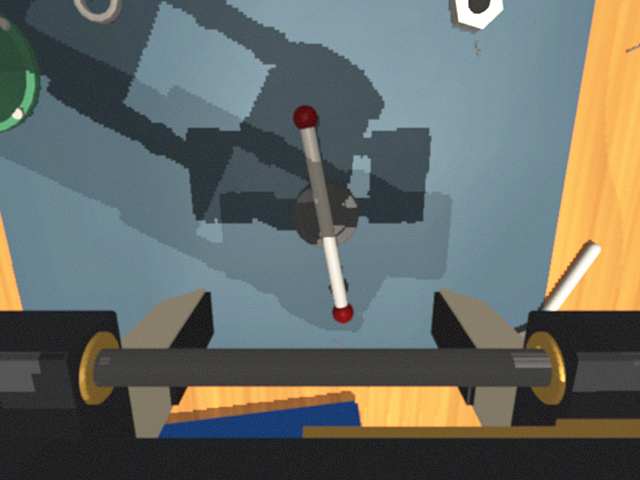

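The balls are at (305,117) and (343,313), both clearly visible.

```bash
python3 - <<'E'
from h import *
print(env.state()["position"],env.state()["tool_rot"])
A,B=px2w("wrist",305.5,117.3,.04),px2w("wrist",343.5,313.5,.04); d=A-B
print((A+B)/2,np.hypot(*d[:2]),np.degrees(np.arctan2(d[1],d[0])))
from scipy.spatial.transform import Rotation as R
i=env.camera_info("wrist")
E
```

```text
[ 0.5972959  -0.23158889  0.24401908] [-3.13832600e+00 -5.40093445e-05  1.57272271e+00]
[ 0.59828337 -0.22800734  0.04      ] 0.15047775358219687 100.89639467707796
```

Emit:
arm_command(plan=[0.014, 0.006, 0.2, 0, 0, -0.03, 0, 0.014, 0.006, 0.4, 0, 0, -0.06, 0, 0.014, 0.006, 0.54, 0, 0, -0.06, 0, 0.014, 0.006, 0.592, 0, 0, -0.06, 0, 0.014, 0.006, 0.592, 0, 0, -0.06, 0, 0.014, 0.006, 0.592, 0, 0, -0.06, 1, 0.014, 0.006, 0.592, 0, 0, -0.06, 1, 0.014, 0.006, 0.592, 0, 0, -0.06, 1, 0.014, 0.006, 0.592, 0, 0, -0.06, 1, 0.014, 0.006, 0.592, 0, 0, -0.06, 1], grip_force=45)

```text
clock: 20.85
position: [0.5983, -0.2281, 0.0961]
tool_rot: [-3.138, -0.001, 1.761]
contact_force: [-0.3, 0.4, -0.4]
opening: 0.0463
```

Emit:
arm_command(plan=[0, 0, 0, 0, 0, 0, 1, 0, 0, 0, 0, 0, 0, 1, 0, 0, 0, 0, 0, 0, 1, 0, 0, 0, 0, 0, 0, 1, 0, 0, 0, 0, 0, 0, 1, 0, 0, 0, 0, 0, 0, 1, 0, 0, -0.2, 0, 0, 0, 1, 0, 0, -0.4, 0, 0, 0, 1, 0, 0, -0.5, 0, 0, 0, 1, 0, 0, -0.5, 0, 0, 0, 1])

```text
clock: 22.1
position: [0.5993, -0.2284, 0.2231]
tool_rot: [3.141, 0.002, 1.761]
contact_force: [0.6, -0.0, -2.1]
opening: 0.0085
```

Emit:
arm_command(plan=[0.11, 0, 0, 0, 0, -0.055, 1, 0.22, 0, 0, 0, 0, -0.11, 1, 0.33, 0, 0, 0, 0, -0.165, 1, 0.44, 0, 0, 0, 0, -0.22, 1, 0.55, 0, 0, 0, 0, -0.275, 1, 0.66, -0.01, 0, 0, 0, -0.33, 1, 0.77, -0.01, 0, 0, 0, -0.385, 1, 0.888, -0.014, 0, 0, 0, -0.454, 1, 0.888, -0.014, 0, 0, 0, -0.454, 1, 0.888, -0.014, 0, 0, 0, -0.454, 1])

```text
clock: 23.35
position: [0.5536, -0.0115, 0.2215]
tool_rot: [-3.14, -0.001, -3.097]
contact_force: [0.0, 1.0, -1.5]
opening: 0.0085
```

```bash
python3 - <<'E'
from h import *
s=env.state(); print(s["position"],s["tool_rot"],s["joints"],s["clock"])
im=env.camera("wrist"); cv2.imwrite("pics/w7.png",im)
p=s["position"]; print(w2px("wrist",[p[0],p[1],p[2]-.056]),w2px("wrist",[.554,-.011,.067]))
for a in (0,180):
    t=np.radians(2.7+a); c,n=np.cos(t),np.sin(t)
    print(w2px("wrist",[p[0]+.074*c,p[1]+.074*n,p[2]-.056]),w2px("wrist",[.554+.041*c,-.011+.041*n,.067]))
E
```

```text
[ 0.55364504 -0.01146649  0.22149204] [-3.13958087e+00 -1.29389631e-03 -3.09733364e+00] [-0.15808713  0.45925143  1.54790295 -0.00246042  1.13530262 -1.77210486] 23.35
[321.06481796 324.61795787] [322.47797275 248.72096331]
[321.7552065  472.08534483] [322.67949    308.41867772]
[320.16734682 132.91760977] [322.25696901 183.250546  ]
```

View pics/w7.png

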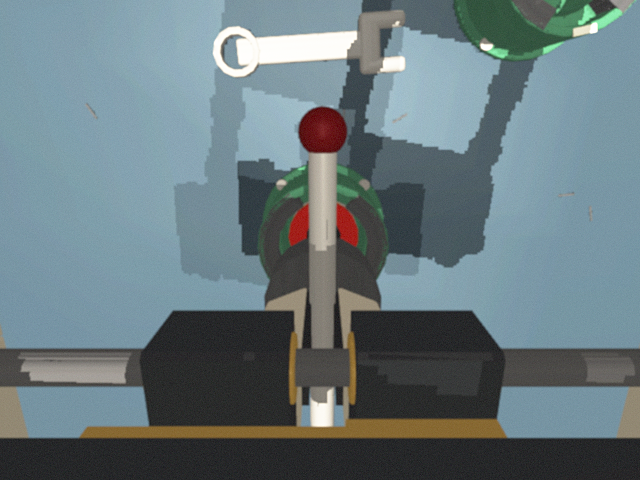

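The bar is along the gap axis (ball at (323,130), predicted (320,133)), with the ramps symmetric left and right of it. Lowering in stages.

Emit:
arm_command(plan=[-0.006, 0.002, 0.1, 0, 0, 0, 1, -0.006, 0.002, 0.18, 0, 0, 0, 1, -0.006, 0.002, 0.2, 0, 0, 0, 1, -0.006, 0.002, 0.23, 0, 0, 0, 1, -0.006, 0.002, 0.26, 0, 0, 0, 1, -0.006, 0.002, 0.28, 0, 0, 0, 1, -0.006, 0.002, 0.28, 0, 0, 0, 1])

```text
clock: 24.28
position: [0.5551, -0.0113, 0.1515]
tool_rot: [-3.14, -0.001, -3.098]
contact_force: [0.3, -0.2, -2.0]
opening: 0.0085
```

Emit:
arm_command(plan=[0, 0, 0.02, 0, 0, 0, 1, 0, 0, 0.04, 0, 0, 0, 1, 0, 0, 0.055, 0, 0, 0, 1, 0, 0, 0.06, 0, 0, 0, 1, 0, 0, 0.06, 0, 0, 0, 1])

```text
clock: 24.9
position: [0.5551, -0.0113, 0.1364]
tool_rot: [-3.14, -0.001, -3.098]
contact_force: [-0.8, 0.4, -2.4]
opening: 0.0081
```

Emit:
arm_command(plan=[0, 0, 0, 0, 0, 0, 0.5, 0, 0, 0, 0, 0, 0, 0.1, 0, 0, 0, 0, 0, 0, 0.1, 0, 0, 0, 0, 0, 0, 0.1, 0, 0, -0.1, 0, 0, 0, 0.1, 0, 0, -0.3, 0, 0, 0, 0.1, 0, 0, -0.46, 0, 0, 0, 0.1, 0, 0, -0.46, 0, 0, 0, 0.1])

```text
clock: 25.9
position: [0.5566, -0.0113, 0.2549]
tool_rot: [-3.138, 0.006, -3.098]
contact_force: [1.1, -0.5, -0.4]
opening: 0.0809
```

```bash
python3 - <<'E'
from h import *
s=env.state(); p=s["position"]; print(p,s["tool_rot"],s["opening"],s["clock"])
im=env.camera("wrist"); cv2.imwrite("pics/w8.png",im[60:420,140:500])
for a in (0,180):
    t=np.radians(2.7+a); print(w2px("wrist",[.554+.074*np.cos(t),-.011+.074*np.sin(t),.08]))
E
```

```text
[ 0.55660904 -0.01127686  0.25490289] [-3.13818577  0.0056772  -3.09799182] 0.08093607342026957 25.9
[322.18985973 336.08822528]
[321.37122475 121.05259033]
```

View pics/w8.png

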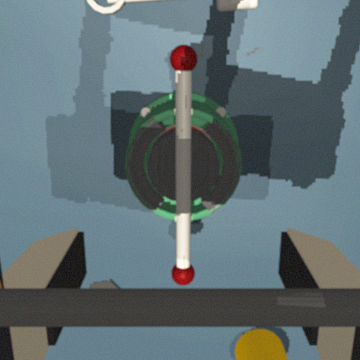

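The ring is seated (balls at full-image (323,118) and (323,333), predicted within 3 px for bar height 80 mm). Next: straddle the bar with open fingers 33° ahead of it counter-clockwise, to turn it as a couple.

Emit:
arm_command(plan=[0.008, 0, 0, 0, 0, 0.055, 0.1, 0.008, 0, 0, 0, 0, 0.11, 0.1, 0.008, 0, 0, 0, 0, 0.165, 0.1, 0.008, 0, 0, 0, 0, 0.22, 0.1, 0.008, 0, 0.05, 0, 0, 0.275, 0.1, 0.008, 0, 0.15, 0, 0, 0.314, 0.1, 0.008, 0, 0.3, 0, 0, 0.314, 0.1, 0.008, 0, 0.45, 0, 0, 0.314, 0.1, 0.008, 0, 0.475, 0, 0, 0.314, 0.1, 0.008, 0, 0.475, 0, 0, 0.314, 0.1])

```text
clock: 27.2
position: [0.5532, -0.0113, 0.1326]
tool_rot: [-3.14, 0.001, 2.199]
contact_force: [1.2, -0.7, 0.0]
opening: 0.0826
```

Emit:
arm_command(plan=[-0.002, 0.003, -0.012, 0, 0, 0.03, 0.1, -0.002, 0.003, -0.012, 0, 0, 0.08, 0.1, -0.002, 0.003, -0.012, 0, 0, 0.13, 0.1, -0.002, 0.003, -0.012, 0, 0, 0.18, 0.1, -0.002, 0.003, -0.012, 0, 0, 0.23, 0.1, -0.002, 0.003, -0.012, 0, 0, 0.28, 0.1, -0.002, 0.003, -0.012, 0, 0, 0.33, 0.1, -0.002, 0.003, -0.012, 0, 0, 0.38, 0.1, -0.002, 0.003, -0.012, 0, 0, 0.42, 0.1, -0.002, 0.003, -0.012, 0, 0, 0.42, 0.1])

```text
clock: 28.45
position: [0.5537, -0.0113, 0.1354]
tool_rot: [-3.141, 0.003, 0.88]
contact_force: [-0.3, 0.4, -0.2]
opening: 0.0825
```

```bash
python3 - <<'E'
from h import *
s=env.state(); print(s["position"],s["tool_rot"],s["contact_force"],s["torque"],s["clock"])
E
```

```text
[ 0.55368028 -0.01127945  0.13535398] [-3.14113302e+00  2.69726216e-03  8.80325217e-01] [-0.34458257  0.44372874 -0.24389363] [0.00993648 0.07218513 0.01705364] 28.45
```

Emit:
arm_command(plan=[0, 0, 0, 0, 0, 0.03, 0.1, 0, 0, 0, 0, 0, 0.06, 0.1, 0, 0, 0, 0, 0, 0.09, 0.1, 0, 0, 0, 0, 0, 0.12, 0.1, 0, 0, 0, 0, 0, 0.15, 0.1, 0, 0, 0, 0, 0, 0.18, 0.1, 0, 0, 0, 0, 0, 0.2, 0.1, 0, 0, 0, 0, 0, 0.2, 0.1])

```text
clock: 29.45
position: [0.554, -0.0112, 0.1354]
tool_rot: [3.14, 0.002, 0.255]
contact_force: [3.0, 0.6, -0.4]
opening: 0.0826
```

```bash
python3 - <<'E'
from h import *
s=env.state(); print(s["position"],s["tool_rot"],s["contact_force"],s["torque"],s["clock"])
E
```

```text
[ 0.55403168 -0.01124633  0.13536613] [3.14012371e+00 1.68670641e-03 2.55022258e-01] [ 2.97117409  0.57486565 -0.37041896] [ 0.1690032  -0.3173602   0.10599743] 29.45
```

Emit:
arm_command(plan=[0, 0, 0, 0, 0, 0.02, 0.1, 0, 0, 0, 0, 0, 0.04, 0.1, 0, 0, 0, 0, 0, 0.055, 0.1, 0, 0, 0, 0, 0, 0.07, 0.1, 0, 0, 0, 0, 0, 0.07, 0.1])

```text
clock: 30.08
position: [0.5542, -0.0112, 0.1354]
tool_rot: [3.139, 0.001, 0.04]
contact_force: [1.8, -0.2, -1.9]
opening: 0.0825
```

```bash
python3 - <<'E'
from h import *
s=env.state(); print(s["position"],s["tool_rot"],s["contact_force"],s["torque"],s["clock"])
im=env.camera("wrist"); cv2.imwrite("pics/w9.png",im[60:460,120:520])
E
```

```text
[ 0.55417021 -0.01116375  0.13537484] [3.13921242e+00 1.01134279e-03 4.00587791e-02] [ 1.77264617 -0.24289872 -1.89517251] [ 0.30890082 -0.31203971  1.27191517] 30.075
```

View pics/w9.png

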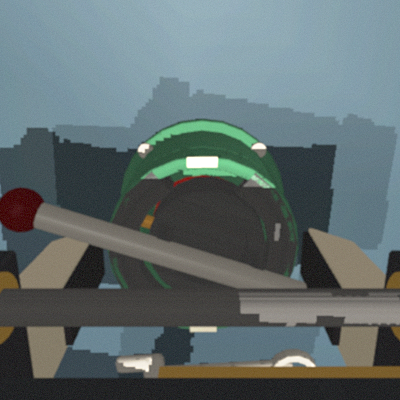

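The bar is wedged at about 15–18° behind the jaw axis, with torque at 1.27 N m, so it is near or at the stop. One firmer push.

Emit:
arm_command(plan=[0, 0, 0, 0, 0, 0.012, 0.1, 0, 0, 0, 0, 0, 0.024, 0.1, 0, 0, 0, 0, 0, 0.024, 0.1])

```text
clock: 30.5
position: [0.5544, -0.0111, 0.1354]
tool_rot: [3.137, 0.0, -0.029]
contact_force: [4.0, -0.7, -3.0]
opening: 0.0825
```

```bash
python3 - <<'E'
from h import *
s=env.state(); print(s["position"],s["tool_rot"],s["contact_force"],s["torque"],s["clock"])
E
```

```text
[ 0.55443645 -0.01109083  0.13539578] [ 3.13713155e+00  2.64316692e-04 -2.89276772e-02] [ 3.96427423 -0.70631821 -3.00836304] [ 0.26663256 -0.69034693  4.73515942] 30.5
```

Torque rises to 4.7 N m: that is the stop. Backing off, lifting and checking.

Emit:
arm_command(plan=[0, 0, 0, 0, 0, -0.05, 0.1, 0, 0, 0, 0, 0, -0.08, 0.1, 0, 0, 0, 0, 0, -0.08, 0.1, 0, 0, -0.2, 0, 0, -0.08, 0.1, 0, 0, -0.4, 0, 0, -0.08, 0.1, 0, 0, -0.5, 0, 0, -0.08, 0.1, 0, 0, -0.5, 0, 0, -0.08, 0.1])

```text
clock: 31.38
position: [0.5549, -0.0108, 0.2623]
tool_rot: [3.137, -0.002, 0.218]
contact_force: [0.1, 0.2, -1.1]
opening: 0.0826
```

```bash
python3 - <<'E'
from h import *
s=env.state(); print(s["position"],s["tool_rot"],s["contact_force"],s["clock"])
im=env.camera("wrist"); cv2.imwrite("pics/w10.png",im[60:460,100:560])
b,g,r=[im[:,:,k].astype(int) for k in range(3)]
m=((r>60)&(g<.45*r)&(b<.5*r)).astype(np.uint8)
n,_,st,ce=cv2.connectedComponentsWithStats(m)
W=[]
for k in range(1,n):
    if st[k,4]>60: W.append(px2w("wrist",*(st[k,:2]+st[k,2:4]/2-.5),.08)); print(st[k],W[-1])
if len(W)==2: d=W[1]-W[0]; print((W[0]+W[1])/2,np.hypot(*d[:2]),np.degrees(np.arctan2(d[1],d[0])))
E
```

```text
[ 0.55493217 -0.01075718  0.26226004] [ 3.13677218e+00 -2.37671801e-03  2.17956630e-01] [ 0.12513586  0.23968306 -1.08826689] 31.375
[213 178  21  19 148] [0.5711297  0.06018103 0.08      ]
[410 273  18  21 215] [ 0.53330966 -0.08492278  0.08      ]
[ 0.55221968 -0.01237088  0.08      ] 0.14995156127119236 -104.6086286195609
```

View pics/w10.png

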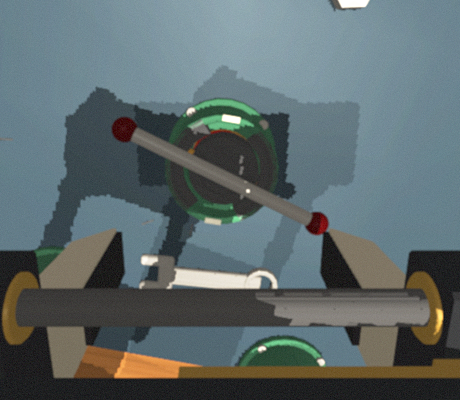

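The bar is at -104.6°, i.e. 107.3° clockwise from the gaps, and the robot is clear. Handing in.

```bash
python3 -c "
from h import *
print(env.hand_in(), env.state()['clock'])"
```

```text
the job is handed in; nothing more can be done
the job is handed in; nothing more can be done
```

The housing is rebuilt and the job is handed in, with the clock at about 31 s at my last check. No verdict was reported.

I used the farthest of the four look-alike housings, at about (0.554, -0.011). The bearing, spacer and red shield went into the bore in that order. I lowered the ring with its pins through the gaps and let it go. Then I turned the bar clockwise with the two open fingers pushing as a pair until it hit its stop.

**Last checks**
- **Ring:** the bar stands 107.3° clockwise from the gaps, which matches the stop at about 107°. Its torque rose from 1.3 to 4.7 N m on the final push, so it is firmly home.
- **Ring position:** the bar's centre measured 2 to 3 mm from the housing centre in the wrist picture; the limit is 5 mm.
- **Stack:** the bearing, spacer and shield each looked flat and within about 2 mm of centre after their drop.
- **Clear of everything:** the gripper was lifted well above the ring before handing in. I avoided the bottle, spanner and nut and did not re-measure their positions.

**Checks that disagreed**
- One wrist-camera fit of the held shield was about 38 mm off. The shield's outline in the picture showed it was centred, so I ignored that fit.
- The wrist camera's positions differed from the fixed cameras' by 1 to 2 mm.
- I could not measure the clamping force on the shield directly. I inferred it from the torque and the bar angle.

I viewed 12 pictures, two over the budget.

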